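Load the four-place stirrer by bottle size

TASK

Load the four-place magnetic stirrer with the four blue-capped bottles: stand one upright in the middle of each stirring plate, in order of size, the largest on the plate next to the control box and on down to the smallest at the far end. Do not let a bottle fall over, and leave the glass beaker where it stands.

Things in the scene. Friction and masses are not known exactly. Their poses are not given: they have to be found in the camera images.
- bottle_1: The largest of four white plastic sample bottles with blue screw caps: 128 mm tall in all, plain round body 60 mm across and straight-sided up to 92 mm, above it a narrower cap 44 mm across; about 0.28 kg. Loose, standing upright on the bench on the robot's side of the stirrer. Origin: centre of its underside; z up along its axis; its turn about z does not matter.
- bottle_2: The second largest of four white plastic sample bottles with blue screw caps: 106 mm tall in all, plain round body 50 mm across and straight-sided up to 76 mm, above it a narrower cap 37 mm across; about 0.17 kg. Loose, standing upright on the bench on the robot's side of the stirrer. Origin: centre of its underside; z up along its axis; its turn about z does not matter.
- bottle_3: The second smallest of four white plastic sample bottles with blue screw caps: 86 mm tall in all, plain round body 42 mm across and straight-sided up to 62 mm, above it a narrower cap 31 mm across; about 0.1 kg. Loose, standing upright on the bench on the robot's side of the stirrer. Origin: centre of its underside; z up along its axis; its turn about z does not matter.
- bottle_4: The smallest of four white plastic sample bottles with blue screw caps: 66 mm tall in all, plain round body 34 mm across and straight-sided up to 48 mm, above it a narrower cap 25 mm across; about 0.06 kg. Loose, standing upright on the bench on the robot's side of the stirrer. Origin: centre of its underside; z up along its axis; its turn about z does not matter.
- plate_a: One of the stirrer's four alike grey round stirring plates, 74 mm across, flat on the stirrer's low white base (90 mm deep), all in one straight row at 84 mm spacing; fixed while you work. Origin: centre of the plate's underside, the top face is 2 mm higher (26 mm above the bench). The letters say nothing about the order in the row.
- plate_b: One of the stirrer's four alike grey round stirring plates, 74 mm across, flat on the stirrer's low white base (90 mm deep), all in one straight row at 84 mm spacing; fixed while you work. Origin: centre of the plate's underside, the top face is 2 mm higher (26 mm above the bench). The letters say nothing about the order in the row.
- plate_c: One of the stirrer's four alike grey round stirring plates, 74 mm across, flat on the stirrer's low white base (90 mm deep), all in one straight row at 84 mm spacing; fixed while you work. Origin: centre of the plate's underside, the top face is 2 mm higher (26 mm above the bench). The letters say nothing about the order in the row.
- plate_d: One of the stirrer's four alike grey round stirring plates, 74 mm across, flat on the stirrer's low white base (90 mm deep), all in one straight row at 84 mm spacing; fixed while you work. Origin: centre of the plate's underside, the top face is 2 mm higher (26 mm above the bench). The letters say nothing about the order in the row.
- control_box: The stirrer's control box: white, 68 mm along the row, 90 mm deep, 50 mm tall, with a black knob on top reaching 66 mm. It closes one end of the row, at either end from start to start (the other end has a plain low white piece), its centre 80 mm from the centre of the nearest plate. Fixed. Origin: centre of its underside, on the bench; its y axis runs along the row of plates (either way), x across it, z up.
- beaker: Bystander: an empty glass beaker, 68 mm across, 90 mm tall, loose, standing upright to one side of the bottles. Origin: centre of its underside. Not to be moved or tipped.
Mind the look-alikes: they are no part of the job. Leave any purple look-alike of the bottle_2 alone.

How it is judged (in metres and radians):
At the end, for the whole second after the job is handed in: Counted from the control box, bottle_1, bottle_2, bottle_3 and bottle_4 stand on the first, second, third and fourth plate, each upright (within 0.1 rad), its axis within 12 mm of the plate's centre, resting on the plate's top face (underside 23 to 31 mm above the bench), and at rest ((horizontal distance between bottle_1 and plate_a below 0.012 m or horizontal distance between bottle_1 and plate_b below 0.012 m or horizontal distance between bottle_1 and plate_c below 0.012 m or horizontal distance between bottle_1 and plate_d below 0.012 m) and horizontal distance between bottle_1 and control_box between 0.05 and 0.11 m and height (world z) of bottle_1 between 0.023 and 0.031 m and angle between each of bottle_1, bottle_2, bottle_3, bottle_4's own z axis and vertical below 0.1 rad and linear speed of each of bottle_1, bottle_2, bottle_3, bottle_4 below 0.02 m/s and angular speed of each of bottle_1, bottle_2, bottle_3, bottle_4 below 0.2 rad/s and (horizontal distance between bottle_2 and plate_a below 0.012 m or horizontal distance between bottle_2 and plate_b below 0.012 m or horizontal distance between bottle_2 and plate_c below 0.012 m or horizontal distance between bottle_2 and plate_d below 0.012 m) and horizontal distance between bottle_2 and control_box between 0.134 and 0.194 m and height (world z) of bottle_2 between 0.023 and 0.031 m and (horizontal distance between bottle_3 and plate_a below 0.012 m or horizontal distance between bottle_3 and plate_b below 0.012 m or horizontal distance between bottle_3 and plate_c below 0.012 m or horizontal distance between bottle_3 and plate_d below 0.012 m) and horizontal distance between bottle_3 and control_box between 0.218 and 0.278 m and height (world z) of bottle_3 between 0.023 and 0.031 m and (horizontal distance between bottle_4 and plate_a below 0.012 m or horizontal distance between bottle_4 and plate_b below 0.012 m or horizontal distance between bottle_4 and plate_c below 0.012 m or horizontal distance between bottle_4 and plate_d below 0.012 m) and horizontal distance between bottle_4 and control_box between 0.302 and 0.362 m and height (world z) of bottle_4 between 0.023 and 0.031 m); the robot touches nothing.
It fails at once if a bottle falls over (leans more than 0.6 rad) (angle between any of bottle_1, bottle_2, bottle_3, bottle_4's own z axis and vertical above 0.6 rad).
It fails at once if the beaker is moved more than 25 mm or tipped (distance of beaker from where it was at the start of the episode above 0.025 m or angle between beaker's own z axis and vertical above 0.3 rad).
It also fails if it takes over 120 s, if anything falls off the work surface, if the arm or the gripper's body presses on something with over 40 N, if the wrist force passes 120 N, or if a joint passes its speed limit or range.

ROBOT

A 6-joint arm with a two-finger parallel gripper is mounted at the origin on the work surface. World frame = base frame: x ahead of the robot, y to its left, z up, the work surface at z = 0. Lengths are in mm, angles in rad, forces in N, time in s.
With the tool pointing down it reaches from about 350 to 875 mm from the base axis. Payload 4.2 kg.
Tool frame: the origin (TCP) lies midway between the tips of the shut fingers; the grasp point (between the pads) lies 19 mm behind it (arm.grip_depth is the distance from the TCP to the grasp point, in mm); z points along the fingers, x is the direction in which the jaws open and shut, and the axes are right-handed (so a half turn about z gives the same grasp; the last joint's range is limited). The gripper opens to 85 mm and grips with 20 to 120 N. Pads are 22 mm wide; open, the fingers measure 114 mm over their backs; the gripper's body (76 mm by 85 mm) begins 54 mm behind the grasp point. The pads swing forward as they close: fully open they stand 13 mm farther back than shut.
Start: joints at [1.505, 0.385, 0.008, 0, -1.194, -0.259], TCP at [199.417, 592.311, 231.312] pointing down, gripper open.
Joint ranges: [-3.14, 3.14], [-1.21, 2.06], [-1.07, 1.41], [-3.16, 2.05], [-2.99, -0.16], [-3.1, 3.1]. Speed limits (rad/s): [2.79, 2.79, 3.14, 3.14, 3.14, 3.14].

INTERFACE

Orientations are given as a unit quaternion [x, y, z, w].
In Python, from bench import arm, eyes, find_in, silhouettes gives the robot as it stands. The module is installed in compiled form; this text tells all that it offers.
- The arm moves only by the tool play_rows, never from a script. Its arguments are lists of equal length, an entry for each row: "offset": the shift along the world's x, y, z in mm, a list of three; "turn": the turn about the world's z in rad. In form: {"offset": [[x, y, z], ...], "turn": [turn, ...]}. A call has 1 to 12 rows; each row shifts and turns the pose as measured when the row begins; what a row does not reach is not made up. A row lasts 1/10 s, in which the tool goes at most 50 mm and 8.59 degrees, less where a joint would pass 70% of its speed; a pose out of reach is approached as far as the arm can. A call is refused whole if a number of a shift passes 50 or a number of a turn 0.15, either way. A call with a gripper value outside its range is refused whole. "grip" is the gripper's target within -1 to 1 (fully open at 1, half-way at 0, shut at -1), set as the call begins (left out, the last holds). The fingers move at their own pace and stop on an object; the grip force is fixed at half the most. Time passes only in rows, so rows that do not move let the fingers close. It gives the time, the measured TCP pose, the force and the opening at its end, in the units of the state.
- arm.read_state(): the state, without advancing time (a new reading comes with each control period).
- eyes.get_image(name): name is "scene" or "top" or "wrist"; returns (picture, depth): 480x640x3 uint8, red, green, blue; 480x640 float32, mm along the optical axis (not along the pixel's ray), 0 where there is no reading.
- eyes.camera_params(name): a dict with "camera_matrix" (3x3 intrinsics, pixels), "dist" ([k1, k2, p1, p2, k3] as OpenCV has them; the pictures are not rectified), "camera_from_world" (4x4, takes a point from world to camera coordinates). Camera axes: x right, y down, z forward; pixel columns grow to the right and rows downward; lengths in mm; the calibration is good to about 2 mm. A picture is of the moment at which its call begins: read the wrist's pose just before it. camera_params takes no time and is no camera call; for the wrist camera it gives the pose at the moment of the call.
- arm.job_done(): hands the job in, once; it reports no verdict.
Trained networks look in the newest picture that a camera, given by its name, has taken for a name from the list of things; names that differ only in an ending like _2 or _b are one class to them, and where a whole thing is asked for, a point or a joint stands for the part that bears it (a point fixed in the world has none). Each returns a list of dicts, best first, with "score" (0 to 1); they miss things now and then, are a little off and sometimes report something else, mostly with a low value. They report only what shows in the picture. A call takes as long as a camera call. They do not tell look-alikes from the thing itself.
- find_in(camera, query): "bbox" ([centre column, centre row, width, height] in pixels, round what is visible of it).
- silhouettes(camera, query): "mask" (480x640 bool, what is visible of it) and "bbox" ([centre column, centre row, width, height] in pixels, round what is visible of it).
The state is a dict: "clock": time; "joints": joint angles; "joint_vel": joint speeds; "joint_efforts": joint torques, N m; "position": TCP position; "ee_rot": TCP orientation; "contact_force": force on the tool from outside, world axes, zero at the start; "wrist_torque": the same for the moment, N m; "gripper_width": finger opening in mm.
Only numpy, scipy, OpenCV 4.12 (cv2) and the standard library are available. Lean on these libraries where they do the work, as an engineer would, in place of code of your own. Each camera call takes 0.05 s, during which the arm holds its last target. There are 200 camera calls.

## Working session

There is one attempt and no reset: what is moved stays moved. The work goes in short steps, Python scripts to look and compute and a tool call to move; the robot and the scene stay as the last step left them, time stands still between calls to the robot, and variables do not carry over. Pictures are saved under pics/ and viewed, on a budget of 14 in all, crops included, one or two more only if the job needs it, and the job is handed in when it is done.

Besides the shell and the picture viewer there is one more tool, called after "Emit:" as name([rows], argument=value, ...), one row to a line, values as JSON. play_rows: Moves the arm, as the interface text tells. Its arguments: {"type":"object","properties":{"offset":{"type":"array","items":{"type":"array","items":{"type":"number"}}},"turn":{"type":"array","items":{"type":"number"}},"grip":{"type":"number"}},"required":["offset","turn"]}

```bash
mkdir -p pics
python3 - <<'E'
from bench import arm, eyes, find_in, silhouettes
import cv2,numpy as np
s=arm.read_state();print(s['clock'],s['position'],s['ee_rot'],s['gripper_width'])
for n in ['scene','top']:
    im,d=eyes.get_image(n);cv2.imwrite(f'pics/{n}0.png',im[:,:,::-1]);np.savez(f'{n}0.npz',im=im,d=d)
    p=eyes.camera_params(n);print(n,np.round(p['camera_from_world'],3).tolist(),p['dist'],p['camera_matrix'][0])
    for q in ['bottle_1','plate_a','control_box','beaker']:
        for r in find_in(n,q): print(q,round(r['score'],2),np.round(r['bbox']))
E
```

```text
0.0 [199.2388658  591.78588416 230.20383114] [-5.83395496e-01  8.12187485e-01 -6.72705152e-04 -8.56048490e-04] 85.38974034757337
scene [[-0.69, 0.724, 0.001, 356.682], [0.609, 0.581, -0.54, -310.707], [-0.392, -0.372, -0.842, 1682.261], [0.0, 0.0, 0.0, 1.0]] [0.06268365 0.         0.         0.         0.        ] [618.72602842   0.         321.66544288]
bottle_1 0.9 [260. 160.  28.  51.]
bottle_1 0.73 [380. 263.  21.  44.]
bottle_1 0.68 [436. 295.  27.  30.]
bottle_1 0.61 [364. 230.  19.  42.]
bottle_1 0.51 [316. 202.  18.  27.]
plate_a 0.96 [266. 250.  33.  29.]
plate_a 0.87 [311. 304.  38.  27.]
plate_a 0.77 [287. 275.  33.  25.]
plate_a 0.76 [334. 330.  32.  32.]
control_box 0.61 [245. 231.  48.  46.]
beaker 0.59 [210. 129.  32.  37.]
top [[0.006, -1.0, -0.006, -5.857], [-0.986, -0.005, -0.167, 553.177], [0.167, 0.007, -0.986, 909.246], [0.0, 0.0, 0.0, 1.0]] [-0.01460212  0.          0.          0.          0.        ] [445.52994414   0.         320.52168714]
bottle_1 0.94 [288. 289.  32.  23.]
bottle_1 0.93 [443. 280.  43.  28.]
bottle_1 0.93 [183. 285.  29.  18.]
bottle_1 0.82 [251. 269.  29.  26.]
bottle_1 0.66 [239. 191.  37.  34.]
bottle_1 0.62 [353. 205.  38.  29.]
bottle_1 0.46 [360. 290.  17.  15.]
plate_a 0.95 [315. 201.  32.  36.]
plate_a 0.82 [352. 206.  34.  33.]
plate_a 0.81 [278. 196.  32.  33.]
plate_a 0.73 [240. 191.  35.  38.]
control_box 0.66 [390. 211.  32.  51.]
beaker 0.63 [530. 273.  48.  39.]
```

View pics/top0.png

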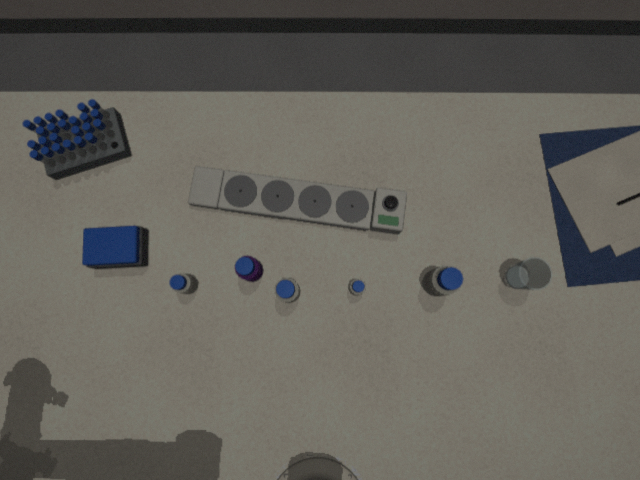

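View pics/scene0.png

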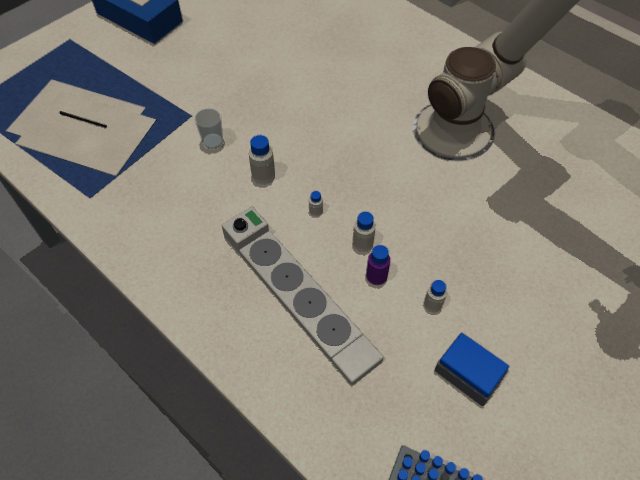

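```bash
cat > h.py <<'E'
import cv2,numpy as np
def ray(p,uv,z):
    """intersect pixels with plane z -> world"""
    T=p['camera_from_world'];uv=np.float64(uv).reshape(-1,1,2)
    n=cv2.undistortPoints(uv,np.float64(p['camera_matrix']),np.float64(p['dist'])).reshape(-1,2)
    d=np.c_[n,np.ones(len(n))]@T[:3,:3]; c=-T[:3,:3].T@T[:3,3]
    return c+d*((z-c[2])/d[:,2])[:,None]
def cloud(p,d,mask):
    v,u=np.nonzero(mask&(d>0));T=p['camera_from_world']
    n=cv2.undistortPoints(np.float64(np.c_[u,v]).reshape(-1,1,2),np.float64(p['camera_matrix']),np.float64(p['dist'])).reshape(-1,2)
    P=np.c_[n,np.ones(len(n))]*d[v,u][:,None]
    return (P-T[:3,3])@T[:3,:3]
E
python3 - <<'E'
from bench import arm, eyes, silhouettes
import cv2,numpy as np
from h import *
H={1:128,2:106,3:86,4:66,0:106}
seed={'top':{1:(449,279),2:(286,290),3:(179,283),4:(358,287),0:(245,265)},'scene':{1:(260,145),2:(365,220),3:(438,288),4:(316,197),0:(380,254)}}
for n in ['top','scene']:
    f=np.load(n+'0.npz');im,d=f['im'],f['d'];p=eyes.camera_params(n)
    hsv=cv2.cvtColor(im,cv2.COLOR_RGB2HSV)
    m=cv2.inRange(hsv,(100,150,60),(122,255,255))
    k,L,st,ce=cv2.connectedComponentsWithStats(m)
    for b,(u,v) in seed[n].items():
        l=L[v,u]
        if not l: print(n,b,'none',hsv[v,u]);continue
        c=cloud(p,d,L==l);zt=np.percentile(c[:,2],90);t=c[abs(c[:,2]-zt)<4]
        # mask centre sits between cap top and cap bottom
        lim=(t.min(0)+t.max(0))/2
        print(n,b,st[l],'ztop %.0f'%zt,'top mid',np.round(lim[:2],1),'mean',np.round(t[:,:2].mean(0),1),'ext',np.round(np.ptp(t,axis=0),0),'ray',np.round(ray(p,ce[l],H[b])[0],1))
    eyes.get_image(n)
    for r in silhouettes(n,'plate_a')[:6]:
        v,u=np.nonzero(r['mask']);(c,a,g)=cv2.fitEllipse(cv2.convexHull(np.c_[u,v].astype(np.int32)))
        print(n,'plate',round(r['score'],2),np.round(r['bbox']),np.round(ray(p,[c,(u.mean(),v.mean())],26)[:,:2],1).tolist())
    for q in ['control_box','beaker']:
      for r in silhouettes(n,q)[:1]:
        c=cloud(p,d,r['mask']);print(n,q,np.round(r['bbox']),np.round(np.median(c,axis=0)),np.round(ray(p,r['bbox'][:2],45)))
E
```

```text
top 1 [440 268  22  21 362] ztop 130 top mid [ 464.6 -255.1] mean [ 464.1 -255.4] ext [39. 41.  7.] ray [ 464.2 -254.8  128. ]
top 2 [277 281  17  17 227] ztop 108 top mid [442.9  66.5] mean [443.2  66.1] ext [32. 32.  6.] ray [443.3  66.3 106. ]
top 3 [171 276  14  13 152] ztop 88 top mid [456.6 288.1] mean [456.9 288. ] ext [24. 26.  6.] ray [456.8 287.2  86. ]
top 4 [353 281  11  11  83] ztop 68 top mid [452.  -80.7] mean [452.4 -80.5] ext [21. 21.  6.] ray [452.2 -80.3  66. ]
top 0 [236 257  17  18 242] ztop 108 top mid [488.  149.1] mean [488.3 148.9] ext [32. 32.  6.] ray [488.1 148.6 106. ]
top plate 0.71 [352. 205.  34.  31.] [[630.4, -72.6], [630.6, -72.8]]
top plate 0.7 [276. 195.  32.  29.] [[653.0, 94.3], [653.1, 94.5]]
top plate 0.62 [315. 199.  32.  36.] [[643.4, 12.1], [643.2, 12.2]]
top plate 0.61 [240. 191.  32.  33.] [[664.6, 178.2], [664.7, 178.2]]
top control_box [390. 212.  37.  46.] [ 615. -148.   50.] [[ 615. -152.   45.]]
top beaker [184. 284.  29.  16.] [455. 280.  67.] [[456. 285.  45.]]
scene 1 [250 135  18  20 280] ztop 130 top mid [ 465.9 -256.6] mean [ 4
[... 284 characters left out ...]
1.6 289.2  86. ]
scene 4 [311 191  10  11  84] ztop 69 top mid [454.7 -81.4] mean [453.5 -80.9] ext [24. 22.  6.] ray [455.3 -80.   66. ]
scene 0 [372 245  16  19 255] ztop 109 top mid [490.5 150. ] mean [490.8 148.9] ext [37. 33.  7.] ray [494.9 151.6 106. ]
scene plate 0.95 [289. 275.  33.  28.] [[644.0, 8.8], [643.9, 8.8]]
scene plate 0.93 [309. 303.  36.  30.] [[655.0, 93.3], [654.9, 93.3]]
scene plate 0.79 [266. 252.  35.  24.] [[632.0, -72.6], [632.0, -72.7]]
scene plate 0.55 [336. 329.  32.  34.] [[666.2, 176.1], [666.2, 176.2]]
scene control_box [245. 231.  50.  45.] [ 630. -142.   50.] [[ 632. -140.   45.]]
scene beaker [207. 128.  33.  45.] [ 480. -434.   60.] [[ 479. -450.   45.]]
```

Emit:
play_rows([
  [21.6,-25.3,0],
  [21.6,-25.3,0],
  [21.6,-25.3,0],
  [21.6,-25.3,0],
  [21.6,-25.3,0],
  [21.6,-25.3,0],
  [21.6,-25.3,0],
  [21.6,-25.3,0],
  [21.6,-25.3,0],
  [21.6,-25.3,0],
  [21.6,-25.3,0],
  [21.6,-25.3,0],
], turn=[-0.115,-0.115,-0.115,-0.115,-0.115,-0.115,-0.115,-0.115,-0.115,-0.115,-0.115,-0.115], grip=1)

```text
clock: 2.1
position: [464.3, 279.8, 232.3]
ee_rot: [0.091, 0.996, 0.001, 0.002]
contact_force: [-0.2, 0.6, 0.6]
gripper_width: 85.8
```

Emit:
play_rows([
  [-6.5,8,-40],
  [0,0,-40],
  [0,0,-30],
  [0,0,0],
], turn=[0.05,0,0,0])

```text
clock: 2.5
position: [461.9, 284.3, 122.0]
ee_rot: [0.07, 0.998, 0.004, 0.005]
contact_force: [-0.4, 0.8, -0.2]
gripper_width: 85.6
```

Emit:
play_rows([
  [-4,3.5,-10],
  [0,0,0],
], turn=[0,0])

```text
clock: 2.7
position: [458.7, 288.9, 113.1]
ee_rot: [0.07, 0.998, 0.005, 0.006]
contact_force: [-1.1, 0.5, 0.7]
gripper_width: 85.4
```

Run:
```python
from bench import arm, eyes
import cv2
print(arm.read_state()['position'],arm.read_state()['position'])
im,d=eyes.get_image('wrist');cv2.imwrite('pics/w1.png',im[:,:,::-1])
```

```text
[458.67373953 288.92998854 113.11705318] [458.67373953 288.92998854 113.11705318]
```

View pics/w1.png

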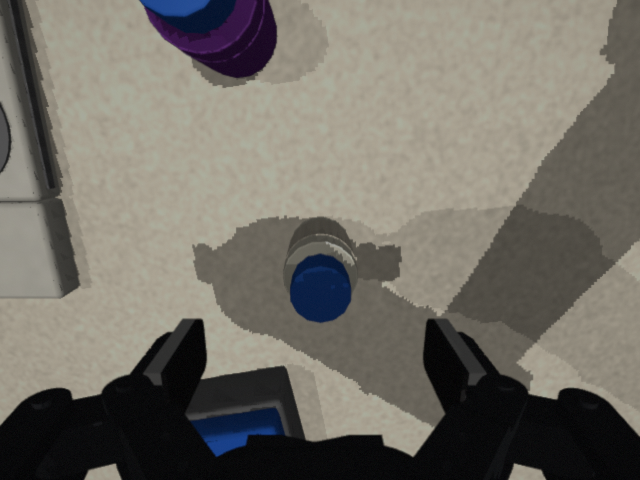

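Wrist view: bottle_3's cap at (321,288), midway between the finger tips (190 and 440). Well lined up; descend and grip.

Emit:
play_rows([
  [-0.5,-0.5,-35],
  [0,0,-30],
  [0,0,-20],
  [0,0,-5],
  [0,0,0],
], turn=[0,0,0,0,0])

```text
clock: 3.25
position: [464.7, 296.2, 31.6]
ee_rot: [0.067, 0.998, 0.014, 0.015]
contact_force: [0.3, 0.6, -0.1]
gripper_width: 85.6
```

Emit:
play_rows([
  [-4,-5,-3],
  [-3,-3,-3],
  [0,0,-3],
  [0,0,0],
], turn=[0,0,0,0])

```text
clock: 3.65
position: [459.1, 289.9, 26.6]
ee_rot: [0.067, 0.997, 0.017, 0.017]
contact_force: [0.2, 0.9, 0.4]
gripper_width: 85.4
```

Emit:
play_rows([
  [0,0,-2],
  [0,0,0],
  [0,0,0],
  [0,0,0],
  [0,0,0],
  [0,0,0],
  [0,0,0],
  [0,0,0],
], turn=[0,0,0,0,0,0,0,0], grip=-1)

```text
clock: 4.45
position: [459.7, 290.5, 25.7]
ee_rot: [0.067, 0.997, 0.018, 0.018]
contact_force: [-1.0, -0.2, 1.4]
gripper_width: 40.9
```

Run:
```python
from bench import arm
s=arm.read_state();import numpy as np
print({k:np.round(v,3) for k,v in s.items()})
```

```text
{'clock': np.float64(4.45), 'joints': array([ 0.866,  0.47 , -0.477,  0.014, -0.574, -1.012]), 'joint_vel': array([ 0.   ,  0.   ,  0.001, -0.   , -0.001,  0.001]), 'joint_efforts': array([-1.2600e-01, -3.5819e+01,  1.1905e+01,  2.6330e+00,  2.5600e-01,
       -1.0000e-03]), 'position': array([459.665, 290.481,  25.696]), 'ee_rot': array([0.067, 0.997, 0.018, 0.018]), 'contact_force': array([-1.009, -0.169,  1.377]), 'wrist_torque': array([-0.081,  0.308, -0.003]), 'gripper_width': np.float64(40.932)}
```

Emit:
play_rows([
  [0,0,10],
  [0,0,15],
  [0,0,20],
  [0,0,20],
  [0,0,20],
  [0,0,15],
  [0,0,0],
  [0,0,0],
], turn=[0,0,0,0,0,0,0,0])

```text
clock: 5.25
position: [458.6, 289.2, 130.9]
ee_rot: [0.067, 0.997, 0.017, 0.017]
contact_force: [-0.4, -0.1, -1.0]
gripper_width: 41.0
```

Emit:
play_rows([
  [0,0,35],
  [0,0,35],
  [0,0,0],
  [20,-20,0],
  [25,-25,0],
  [25,-25,0],
  [25,-25,0],
  [25,-25,0],
  [25,-25,0],
  [20,-20,0],
  [15,-15,0],
  [0,0,0],
], turn=[0,0,0,0,0,0,0,0,0,0,0,0])

```text
clock: 6.45
position: [636.7, 98.3, 182.5]
ee_rot: [0.067, 0.998, 0.01, 0.003]
contact_force: [0.1, -0.8, -0.5]
gripper_width: 40.8
```

Emit:
play_rows([
  [9,-2,-10],
  [8.5,-2.5,-20],
  [0,0,-20],
  [0,0,-20],
  [0,0,-15],
  [0,0,-10],
  [0,0,0],
  [0,0,0],
], turn=[0,0,0,0,0,0,0,0])

```text
clock: 7.25
position: [650.0, 96.2, 72.4]
ee_rot: [0.065, 0.998, 0.008, -0.003]
contact_force: [0.7, -0.6, 0.5]
gripper_width: 40.8
```

Emit:
play_rows([
  [4,0,-5],
  [0,0,-5],
  [0,0,-3],
  [0,0,0],
], turn=[0,0,0,0])

```text
clock: 7.65
position: [655.8, 97.1, 60.8]
ee_rot: [0.065, 0.998, 0.009, -0.001]
contact_force: [-0.5, 1.0, -1.9]
gripper_width: 41.3
```

Emit:
play_rows([
  [-1,-1,-4],
  [0,0,-2],
  [0,0,0],
], turn=[0,0,0])

```text
clock: 7.95
position: [655.0, 95.9, 55.0]
ee_rot: [0.065, 0.998, 0.009, -0.0]
contact_force: [0.6, -0.3, -0.5]
gripper_width: 41.2
```

Emit:
play_rows([
  [0,0,-2],
  [0,0,-1],
  [0,0,0],
], turn=[0,0,0])

```text
clock: 8.25
position: [655.1, 95.9, 52.1]
ee_rot: [0.065, 0.998, 0.009, -0.0]
contact_force: [0.2, -0.9, -0.2]
gripper_width: 40.9
```

Emit:
play_rows([
  [0,0,-1],
  [0,0,0],
], turn=[0,0])

```text
clock: 8.45
position: [655.3, 95.9, 52.3]
ee_rot: [0.065, 0.998, 0.009, 0.0]
contact_force: [-0.6, 0.3, -0.5]
gripper_width: 40.6
```

Emit:
play_rows([
  [0,0,-1],
  [0,0,0],
  [0,0,0],
  [0,0,0],
  [0,0,0],
  [0,0,0],
], turn=[0,0,0,0,0,0], grip=1)

```text
clock: 9.05
position: [655.9, 96.0, 51.0]
ee_rot: [0.065, 0.998, 0.009, 0.001]
contact_force: [-0.3, -1.4, 0.3]
gripper_width: 85.2
```

Emit:
play_rows([
  [0,0,20],
  [0,0,35],
  [0,0,45],
  [0,0,45],
  [0,0,0],
], turn=[0,0,0,0,0])

```text
clock: 9.55
position: [653.7, 95.0, 198.9]
ee_rot: [0.065, 0.998, 0.008, -0.002]
contact_force: [-0.7, 0.0, 0.2]
gripper_width: 85.6
```

```bash
cat > look.py <<'E'
from bench import eyes,arm
import cv2,numpy as np,sys
from h import *
H={'1':128,'2':106,'3':86,'4':66}
# expected: python look.py b x y z ...
a=sys.argv[1:]
for n in ['top','scene']:
    im,d=eyes.get_image(n);p=eyes.camera_params(n)
    cv2.imwrite(f'pics/last_{n}.png',im[:,:,::-1])
    m=cv2.inRange(cv2.cvtColor(im,cv2.COLOR_RGB2HSV),(100,150,50),(122,255,255))
    k,L,st,ce=cv2.connectedComponentsWithStats(m)
    for l in range(1,k):
        if st[l,4]<40: continue
        c=cloud(p,d,L==l)
        if len(c)<20: continue
        zt=np.percentile(c[:,2],90);t=c[abs(c[:,2]-zt)<4];mid=(t.min(0)+t.max(0))/2
        if 400<mid[0]<720 and -300<mid[1]<330: print(n,'z%.0f'%zt,np.round(mid[:2],1),np.round(t.mean(0)[:2],1),'ext',np.round(np.ptp(t,axis=0)[:2]),'px',np.round(ce[l]))
s=arm.read_state();print(s['clock'],s['position'],s['ee_rot'])
E
python3 look.py
```

```text
top z114 [652.8  92.6] [652.5  92.9] ext [28. 25.] px [274. 186.]
top z108 [488.9 149.2] [488.4 149. ] ext [34. 33.] px [244. 266.]
top z130 [ 464.5 -254.9] [ 464. -255.] ext [39. 41.] px [450. 278.]
top z108 [443.8  66.5] [443.3  66.3] ext [30. 32.] px [285. 289.]
top z68 [451.1 -80.8] [452.2 -80.2] ext [19. 21.] px [358. 286.]
scene z131 [ 465.7 -256. ] [ 465.7 -256.5] ext [40. 46.] px [259. 145.]
scene z109 [446.3  66.1] [446.4  66.9] ext [34. 35.] px [365. 220.]
scene z109 [491.4 148.8] [490.8 148.9] ext [36. 36.] px [380. 254.]
scene z115 [655.6  93.7] [655.8  93.9] ext [28. 28.] px [309. 285.]
9.65 [650.35628131  94.64737447 192.3859091 ] [ 0.06542549  0.99780838  0.00667318 -0.00730854]
```

Emit:
play_rows([
  [-20,-3,0],
  [-25,-3,0],
  [-25,-3,0],
  [-25,-3,0],
  [-25,-4,0],
  [-25,-4,0],
  [-25,-4,0],
  [-20,-2,0],
  [-10,-2,0],
  [0,0,0],
], turn=[0,0,0,0,0,0,0,0,0,0])

```text
clock: 10.65
position: [433.6, 61.8, 175.1]
ee_rot: [0.067, 0.998, 0.001, -0.022]
contact_force: [0.6, 0.1, -0.3]
gripper_width: 85.3
```

Emit:
play_rows([
  [6,2.5,-5],
  [5,2,-20],
  [0,0,-30],
  [0,0,-25],
  [0,0,-15],
  [0,0,0],
], turn=[0,0,0,0,0,0])

```text
clock: 11.25
position: [453.2, 68.9, 74.2]
ee_rot: [0.067, 0.998, 0.001, -0.02]
contact_force: [-0.2, 0.1, 1.0]
gripper_width: 85.4
```

Emit:
play_rows([
  [-5,-1.5,0],
  [-3.5,-1,-8],
  [-1,0,-10],
  [-1,0,-8],
  [0,0,-4],
  [0,0,0],
], turn=[0,0,0,0,0,0])

```text
clock: 11.85
position: [445.0, 67.2, 42.9]
ee_rot: [0.067, 0.998, 0.002, -0.018]
contact_force: [0.2, -0.1, -0.3]
gripper_width: 85.7
```

Emit:
play_rows([
  [-0.5,-0.5,-3],
  [0,0,-1],
  [0,0,0],
], turn=[0,0,0])

```text
clock: 12.15
position: [445.0, 67.0, 39.0]
ee_rot: [0.067, 0.998, 0.002, -0.017]
contact_force: [-0.2, -0.2, -1.6]
gripper_width: 85.1
```

Emit:
play_rows([
  [0,0,0],
  [0,0,0],
  [0,0,0],
  [0,0,0],
  [0,0,0],
  [0,0,0],
  [0,0,0],
  [0,0,0],
], turn=[0,0,0,0,0,0,0,0], grip=-1)

```text
clock: 12.95
position: [445.4, 67.0, 39.7]
ee_rot: [0.067, 0.998, 0.002, -0.017]
contact_force: [0.5, -0.2, 0.8]
gripper_width: 49.0
```

Emit:
play_rows([
  [0,0,10],
  [0,0,15],
  [0,0,20],
  [0,0,20],
  [0,0,20],
  [0,0,10],
  [15,-4,0],
  [20,-6,0],
  [25,-7,0],
  [25,-7,0],
  [25,-7,0],
  [25,-7,0],
], turn=[0,0,0,0,0,0,0,0,0,0,0,0])

```text
clock: 14.15
position: [578.2, 27.2, 141.0]
ee_rot: [0.066, 0.998, 0.003, -0.019]
contact_force: [-0.9, 0.6, -1.0]
gripper_width: 49.1
```

Emit:
play_rows([
  [20,-6,5],
  [15,-4,5],
  [10,-3,0],
  [0,0,0],
], turn=[0,0,0,0])

```text
clock: 14.55
position: [625.7, 12.4, 148.1]
ee_rot: [0.067, 0.997, 0.002, -0.022]
contact_force: [-0.1, -0.4, -2.2]
gripper_width: 48.7
```

Emit:
play_rows([
  [8,-1,-5],
  [8,0,-10],
  [0,0,-15],
  [0,0,-15],
  [0,0,-10],
  [0,0,-5],
  [0,0,0],
], turn=[0,0,0,0,0,0,0])

```text
clock: 15.25
position: [639.8, 12.5, 81.4]
ee_rot: [0.067, 0.997, 0.002, -0.025]
contact_force: [-0.3, 0.5, -1.0]
gripper_width: 48.8
```

Emit:
play_rows([
  [3,-0.5,-3],
  [0,0,-4],
  [0,0,-3],
  [0,0,-2],
  [0,0,0],
], turn=[0,0,0,0,0])

```text
clock: 15.75
position: [644.3, 12.3, 70.4]
ee_rot: [0.066, 0.998, 0.002, -0.023]
contact_force: [-0.0, -0.1, -1.5]
gripper_width: 48.8
```

Emit:
play_rows([
  [-1.5,-0.5,-2],
  [0,0,-2],
  [0,0,-1],
  [0,0,0],
], turn=[0,0,0,0])

```text
clock: 16.15
position: [643.1, 11.8, 66.2]
ee_rot: [0.066, 0.998, 0.003, -0.022]
contact_force: [-0.2, -0.3, -1.1]
gripper_width: 48.8
```

Emit:
play_rows([
  [0,0,-1],
  [0,0,0],
], turn=[0,0])

```text
clock: 16.35
position: [643.3, 11.8, 66.2]
ee_rot: [0.066, 0.998, 0.002, -0.022]
contact_force: [-0.2, 0.7, -1.8]
gripper_width: 48.6
```

Emit:
play_rows([
  [0,0,0],
  [0,0,0],
  [0,0,0],
  [0,0,0],
  [0,0,0],
  [0,0,0],
], turn=[0,0,0,0,0,0], grip=1)

```text
clock: 16.95
position: [644.2, 11.8, 66.3]
ee_rot: [0.066, 0.998, 0.003, -0.021]
contact_force: [0.2, 1.2, -0.5]
gripper_width: 85.5
```

Emit:
play_rows([
  [0,0,15],
  [0,0,25],
  [0,0,40],
  [0,0,40],
  [0,0,0],
], turn=[0,0,0,0,0])

```text
clock: 17.45
position: [643.4, 11.0, 193.8]
ee_rot: [0.066, 0.998, 0.002, -0.021]
contact_force: [1.3, -0.5, 1.0]
gripper_width: 85.6
```

```bash
python3 look.py
```

```text
top z114 [652.3  93.5] [652.8  93.5] ext [28. 26.] px [274. 185.]
top z134 [636.7   1.3] [635.2   1.1] ext [24. 10.] px [319. 191.]
top z108 [488.8 147.1] [488.7 147.2] ext [34. 29.] px [245. 266.]
top z130 [ 464.5 -255.1] [ 464.1 -255.1] ext [39. 41.] px [450. 278.]
top z68 [452.  -80.7] [452.2 -80.3] ext [17. 21.] px [358. 286.]
scene z69 [453.9 -82.4] [453.4 -82.3] ext [24. 23.] px [316. 196.]
scene z135 [643.8  10.7] [643.5  10.8] ext [35. 35.] px [285. 254.]
scene z109 [490.3 149. ] [490.6 148.7] ext [35. 36.] px [379. 254.]
scene z115 [656.3  93.4] [655.5  92.9] ext [29. 30.] px [309. 285.]
17.55 [640.59123327  11.15700078 188.33949696] [ 0.06635128  0.99746464  0.00146408 -0.02568372]
```

Emit:
play_rows([
  [-8,-4,0],
  [-14,-8,0],
  [-18,-9,0],
  [-18,-9,0],
  [-18,-9,0],
  [-18,-9,0],
  [-18,-9,0],
  [-18,-9,0],
  [-18,-9,0],
  [-14,-7,0],
  [-8,-4,0],
  [0,0,0],
], turn=[0,0,0,0,0,0,0,0,0,0,0,0])

```text
clock: 18.75
position: [447.7, -81.5, 174.4]
ee_rot: [0.067, 0.997, -0.002, -0.042]
contact_force: [-0.2, -0.6, 0.8]
gripper_width: 85.3
```

Emit:
play_rows([
  [2,0,-40],
  [0,0,-40],
  [0,0,0],
], turn=[0,0,0])

```text
clock: 19.05
position: [451.8, -81.3, 93.6]
ee_rot: [0.067, 0.997, -0.002, -0.04]
contact_force: [0.4, -0.1, 0.4]
gripper_width: 85.4
```

Emit:
play_rows([
  [0,0,50],
  [0,0,50],
  [0,0,50],
], turn=[0,0,0])

```text
clock: 19.35
position: [447.8, -81.7, 241.9]
ee_rot: [0.067, 0.997, -0.004, -0.05]
contact_force: [1.5, -0.1, 0.1]
gripper_width: 85.6
```

Emit:
play_rows([
  [0,0,-10],
  [0,0,-10],
  [0,0,-10],
  [0,0,-10],
  [0,0,-10],
  [0,0,-10],
  [0,0,-10],
  [0,0,-10],
  [0,0,-10],
  [0,0,-10],
  [0,0,-10],
  [0,0,0],
], turn=[0,0,0,0,0,0,0,0,0,0,0,0])

```text
clock: 20.55
position: [451.4, -82.0, 131.4]
ee_rot: [0.066, 0.997, -0.005, -0.043]
contact_force: [-0.8, -1.4, 0.2]
gripper_width: 85.6
```

Emit:
play_rows([
  [0,0,10],
  [0,0,10],
  [0,0,10],
  [0,0,10],
  [0,0,10],
  [0,0,10],
  [0,0,10],
  [0,0,10],
  [0,0,10],
  [0,0,0],
], turn=[0,0,0,0,0,0,0,0,0,0])

```text
clock: 21.55
position: [453.4, -82.0, 233.4]
ee_rot: [0.065, 0.997, -0.005, -0.038]
contact_force: [0.7, -0.2, -0.1]
gripper_width: 85.5
```

Emit:
play_rows([
  [0,0,-45],
  [0,0,-45],
  [0,0,0],
], turn=[0,0,0])

```text
clock: 21.85
position: [454.4, -81.8, 143.1]
ee_rot: [0.065, 0.997, -0.004, -0.035]
contact_force: [-1.1, -0.5, -0.1]
gripper_width: 85.9
```

Emit:
play_rows([
  [0,0,30],
  [0,0,0],
  [0,0,30],
  [0,0,0],
  [0,0,30],
  [0,0,0],
], turn=[0,0,0,0,0,0])

```text
clock: 22.45
position: [456.5, -82.6, 242.5]
ee_rot: [0.064, 0.997, -0.005, -0.034]
contact_force: [0.2, 0.0, 0.2]
gripper_width: 85.3
```

Emit:
play_rows([
  [50,0,0],
  [50,0,0],
  [50,0,0],
  [0,0,0],
], turn=[0,0,0,0])

```text
clock: 22.85
position: [603.9, -83.0, 244.1]
ee_rot: [0.064, 0.997, -0.005, -0.034]
contact_force: [-1.5, 0.2, -1.6]
gripper_width: 85.7
```

Emit:
play_rows([
  [-50,0,0],
  [-50,0,0],
  [-50,0,0],
  [0,0,0],
], turn=[0,0,0,0])

```text
clock: 23.25
position: [449.2, -83.3, 239.3]
ee_rot: [0.065, 0.997, -0.006, -0.039]
contact_force: [0.8, -0.0, 0.1]
gripper_width: 85.6
```

Emit:
play_rows([
  [0,0,-10],
  [0,0,-10],
  [0,0,-10],
  [0,0,-10],
  [0,0,-10],
  [0,0,-10],
  [0,0,-10],
  [0,0,-10],
  [0,0,-10],
  [0,0,-10],
  [0,0,-10],
  [0,0,-10],
], turn=[0,0,0,0,0,0,0,0,0,0,0,0])

```text
clock: 24.45
position: [451.7, -83.2, 110.2]
ee_rot: [0.065, 0.997, -0.006, -0.037]
contact_force: [-0.6, 0.2, -0.9]
gripper_width: 85.5
```

Emit:
play_rows([
  [2,0,-2],
  [0,0,2],
  [0,0,-2],
  [0,0,2],
  [0,0,-2],
  [0,0,2],
  [0,0,-2],
  [0,0,2],
  [0,0,-2],
  [0,0,2],
  [0,0,-2],
  [0,0,2],
], turn=[0,0,0,0,0,0,0,0,0,0,0,0])

```text
clock: 25.65
position: [454.1, -83.2, 110.1]
ee_rot: [0.065, 0.997, -0.006, -0.037]
contact_force: [-0.9, 0.8, -0.6]
gripper_width: 85.3
```

Emit:
play_rows([
  [-3,2.5,-15],
  [0,0,-20],
  [0,0,-20],
  [-1,0,-15],
  [0,0,-10],
  [0,0,-5],
  [0,0,0],
], turn=[0,0,0,0,0,0,0])

```text
clock: 26.35
position: [452.3, -80.5, 24.1]
ee_rot: [0.064, 0.997, -0.006, -0.034]
contact_force: [-0.1, 0.3, 0.2]
gripper_width: 85.3
```

Emit:
play_rows([
  [-1,0,-5],
  [0,0,-4],
  [0,0,-2],
  [0,0,0],
], turn=[0,0,0,0])

```text
clock: 26.75
position: [452.8, -80.4, 13.8]
ee_rot: [0.064, 0.997, -0.005, -0.032]
contact_force: [0.3, -0.5, -0.3]
gripper_width: 85.3
```

Emit:
play_rows([
  [0,0,0],
  [0,0,0],
  [0,0,0],
  [0,0,0],
  [0,0,0],
  [0,0,0],
  [0,0,0],
  [0,0,0],
  [0,0,0],
], turn=[0,0,0,0,0,0,0,0,0], grip=-1)

```text
clock: 27.65
position: [453.4, -80.3, 14.6]
ee_rot: [0.064, 0.997, -0.005, -0.031]
contact_force: [0.5, -0.3, -0.1]
gripper_width: 32.3
```

Emit:
play_rows([
  [0,0,8],
  [0,0,10],
  [0,0,15],
  [0,0,15],
  [0,0,15],
  [0,0,15],
  [0,0,15],
  [0,0,15],
  [0,0,15],
  [0,0,15],
  [0,0,15],
  [0,0,0],
], turn=[0,0,0,0,0,0,0,0,0,0,0,0])

```text
clock: 28.85
position: [451.8, -80.4, 182.3]
ee_rot: [0.064, 0.998, -0.004, -0.027]
contact_force: [0.0, -0.5, -1.1]
gripper_width: 32.8
```

Emit:
play_rows([
  [10,12,0],
  [18,22,0],
  [20,24,0],
  [20,24,0],
  [20,24,0],
  [20,24,0],
  [20,24,0],
  [20,24,0],
  [18,22,0],
  [10,12,0],
  [0,0,0],
], turn=[0,0,0,0,0,0,0,0,0,0,0])

```text
clock: 29.95
position: [631.5, 147.2, 172.1]
ee_rot: [0.064, 0.997, -0.006, -0.034]
contact_force: [-0.4, -0.5, -1.4]
gripper_width: 32.9
```

Emit:
play_rows([
  [10,8,0],
  [12,10,-8],
  [12,11,-12],
  [0,0,-15],
  [0,0,-15],
  [0,0,-15],
  [0,0,-15],
  [0,0,-10],
  [0,0,-5],
  [0,0,0],
], turn=[0,0,0,0,0,0,0,0,0,0])

```text
clock: 30.95
position: [658.0, 174.3, 64.1]
ee_rot: [0.066, 0.997, -0.009, -0.042]
contact_force: [0.4, 0.1, -0.7]
gripper_width: 32.8
```

Emit:
play_rows([
  [5,2,0],
  [3,1,-6],
  [0,0,-6],
  [0,0,-4],
  [0,0,0],
], turn=[0,0,0,0,0])

```text
clock: 31.45
position: [668.1, 178.0, 49.1]
ee_rot: [0.066, 0.997, -0.008, -0.04]
contact_force: [-0.6, 0.0, -0.7]
gripper_width: 33.2
```

Emit:
play_rows([
  [-2.5,-1,-3],
  [0,0,-2],
  [0,0,-2],
  [0,0,0],
], turn=[0,0,0,0])

```text
clock: 31.85
position: [665.3, 176.9, 41.8]
ee_rot: [0.065, 0.997, -0.008, -0.04]
contact_force: [0.3, -1.4, -0.6]
gripper_width: 33.0
```

Run:
```python
from bench import arm, eyes
import cv2
im,d=eyes.get_image('scene');cv2.imwrite('pics/s4.png',cv2.resize(im[230:400,230:460,::-1],None,fx=3,fy=3,interpolation=2))
```

```text
(no output)
```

View pics/s4.png

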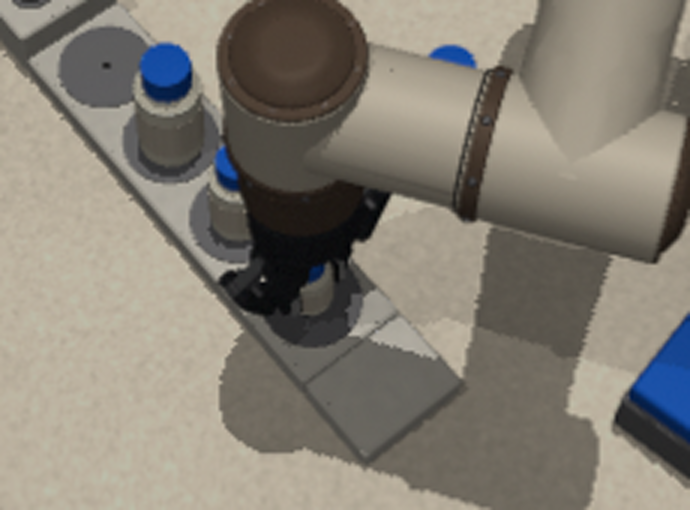

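Bottle_4 is upright over plate 4 (crop about (318,295)); bottles 2 and 3 stand on their plates. Release.

Emit:
play_rows([
  [0,0,-1],
  [0,0,0],
  [0,0,0],
], turn=[0,0,0])

```text
clock: 32.2
position: [665.7, 177.1, 41.3]
ee_rot: [0.065, 0.997, -0.008, -0.039]
contact_force: [0.0, 0.5, -0.5]
gripper_width: 32.2
```

Emit:
play_rows([
  [0,0,0],
  [0,0,0],
  [0,0,0],
  [0,0,0],
  [0,0,0],
  [0,0,0],
], turn=[0,0,0,0,0,0], grip=1)

```text
clock: 32.8
position: [666.4, 177.3, 42.3]
ee_rot: [0.065, 0.997, -0.008, -0.038]
contact_force: [-0.0, -0.4, 0.5]
gripper_width: 85.4
```

Emit:
play_rows([
  [0,0,10],
  [0,0,15],
  [0,0,20],
  [0,0,20],
  [0,0,20],
  [0,0,20],
  [0,0,20],
  [0,0,20],
  [0,0,15],
  [0,0,15],
  [0,0,15],
  [0,0,0],
], turn=[0,0,0,0,0,0,0,0,0,0,0,0])

```text
clock: 34.0
position: [667.1, 176.5, 258.1]
ee_rot: [0.065, 0.997, -0.005, -0.03]
contact_force: [0.6, -1.2, 0.5]
gripper_width: 85.3
```

```bash
python3 look.py
```

```text
top z94 [663.4 174.4] [664.1 174.6] ext [22. 21.] px [236. 183.]
top z114 [652.3  93.4] [652.3  93.3] ext [28. 27.] px [274. 186.]
top z134 [639.8  11.4] [639.7  11.7] ext [34. 30.] px [314. 189.]
top z108 [488.8 148.2] [488.  148.3] ext [34. 34.] px [245. 266.]
top z130 [ 464.5 -255. ] [ 464.2 -255. ] ext [39. 41.] px [450. 278.]
scene z131 [ 466.7 -255.3] [ 466.5 -255.9] ext [44. 46.] px [259. 145.]
scene z135 [643.1  11. ] [643.7  11.5] ext [36. 34.] px [285. 254.]
scene z109 [490.8 148.4] [490.6 148.5] ext [38. 35.] px [380. 254.]Traceback (most recent call last):
  File "look.py", line 16, in <module>
    zt=np.percentile(c[:,2],90);t=c[abs(c[:,2]-zt)<4];mid=(t.min(0)+t.max(0))/2
                                                           ~~~~~^^^
    return umr_minimum(a, axis, None, out, keepdims, initial, where)
ValueError: zero-size array to reduction operation minimum which has no identity
```

Emit:
play_rows([
  [-10,-20,0],
  [-15,-32,0],
  [-18,-38,0],
  [-18,-38,0],
  [-18,-38,0],
  [-18,-38,0],
  [-18,-38,0],
  [-18,-38,0],
  [-18,-38,0],
  [-15,-32,0],
  [-10,-20,0],
  [0,0,0],
], turn=[0,0,0,0,0,0,0,0,0,0,0,0])

```text
clock: 35.3
position: [471.8, -204.5, 239.9]
ee_rot: [0.064, 0.997, -0.007, -0.046]
contact_force: [0.2, 0.1, -0.2]
gripper_width: 85.5
```

Emit:
play_rows([
  [0,-5,8],
  [0,-5,10],
  [0,-5,10],
  [0,-5,10],
  [0,-5,10],
  [0,-5,10],
  [0,-5,10],
  [0,-5,10],
  [0,-5,10],
  [0,-5,10],
  [0,0,10],
  [0,0,0],
], turn=[0,0,0,0,0,0,0,0,0,0,0,0])

```text
clock: 36.5
position: [473.0, -257.0, 357.8]
ee_rot: [0.063, 0.997, -0.007, -0.046]
contact_force: [-0.3, 0.7, -0.0]
gripper_width: 85.4
```

Emit:
play_rows([
  [0,0,-40],
  [0,0,-40],
  [0,0,-40],
  [0,0,0],
], turn=[0,0,0,0])

```text
clock: 36.9
position: [472.6, -256.4, 235.7]
ee_rot: [0.063, 0.997, -0.007, -0.044]
contact_force: [-0.6, -0.8, 0.4]
gripper_width: 85.4
```

Emit:
play_rows([
  [0,0,8],
  [0,0,10],
  [0,0,10],
  [0,0,10],
  [0,0,10],
  [0,0,10],
  [0,0,10],
  [0,0,10],
  [0,0,10],
  [0,0,10],
  [0,0,10],
  [0,0,0],
], turn=[0,0,0,0,0,0,0,0,0,0,0,0])

```text
clock: 38.1
position: [476.3, -258.1, 364.5]
ee_rot: [0.062, 0.997, -0.01, -0.035]
contact_force: [-0.3, -0.3, -0.5]
gripper_width: 85.4
```

Emit:
play_rows([
  [0,0,-40],
  [0,0,-40],
  [0,0,-40],
  [0,0,0],
], turn=[0,0,0,0])

```text
clock: 38.5
position: [475.8, -257.7, 241.9]
ee_rot: [0.062, 0.997, -0.01, -0.034]
contact_force: [-0.7, -0.0, -0.6]
gripper_width: 85.6
```

Emit:
play_rows([
  [0,0,8],
  [0,0,10],
  [0,0,10],
  [0,0,10],
  [0,0,10],
  [0,0,10],
  [0,0,10],
  [0,0,10],
  [0,0,10],
  [0,0,10],
  [0,0,10],
  [0,0,0],
], turn=[0,0,0,0,0,0,0,0,0,0,0,0])

```text
clock: 39.7
position: [479.4, -259.6, 370.7]
ee_rot: [0.062, 0.998, -0.013, -0.025]
contact_force: [-0.1, -0.6, -0.3]
gripper_width: 85.4
```

Emit:
play_rows([
  [0,0,-40],
  [0,0,-40],
  [0,0,-40],
  [0,0,0],
], turn=[0,0,0,0])

```text
clock: 40.1
position: [478.9, -259.3, 248.1]
ee_rot: [0.062, 0.998, -0.013, -0.023]
contact_force: [0.3, 0.1, -0.8]
gripper_width: 85.5
```

Emit:
play_rows([
  [0,0,8],
  [0,0,10],
  [0,0,10],
  [0,0,10],
  [0,0,10],
  [0,0,10],
  [0,0,10],
  [0,0,10],
  [0,0,10],
  [0,0,10],
  [0,0,10],
  [0,0,0],
], turn=[0,0,0,0,0,0,0,0,0,0,0,0])

```text
clock: 41.3
position: [482.6, -261.2, 376.9]
ee_rot: [0.062, 0.998, -0.016, -0.015]
contact_force: [0.5, 0.7, -0.1]
gripper_width: 85.5
```

Emit:
play_rows([
  [-3,0,-40],
  [-3,0,-40],
  [-3,0,-40],
  [-3,0,-30],
  [0,0,0],
], turn=[0,0,0,0,0])

```text
clock: 41.8
position: [469.1, -260.7, 222.7]
ee_rot: [0.062, 0.998, -0.016, -0.014]
contact_force: [0.0, -0.9, -1.1]
gripper_width: 85.9
```

Emit:
play_rows([
  [-4.5,4.5,-20],
  [0,0,-25],
  [0,0,-20],
  [0,0,-15],
  [0,0,-10],
  [0,0,0],
], turn=[0,0,0,0,0,0])

```text
clock: 42.4
position: [470.6, -258.2, 137.7]
ee_rot: [0.061, 0.998, -0.018, -0.008]
contact_force: [-0.0, 0.2, 0.6]
gripper_width: 85.6
```

Run:
```python
from bench import arm, eyes
import cv2
im,d=eyes.get_image('wrist');cv2.imwrite('pics/w2.png',im[:,:,::-1])
```

```text
(no output)
```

View pics/w2.png

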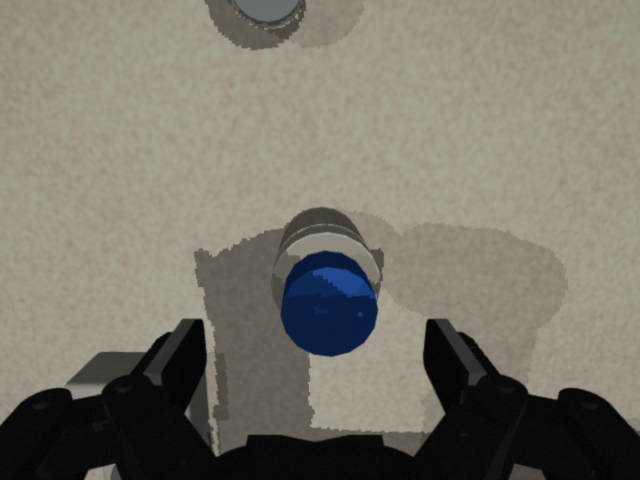

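Wrist view: bottle_1's cap at (329,303), slightly right of the finger midline (~316), in line with the 5 mm x excess; the beaker stays clear at the top edge.

Emit:
play_rows([
  [-4,2,-5],
  [-3,0,-8],
  [0,0,-10],
  [-1,0,-10],
  [0,0,-6],
  [0,0,-3],
  [0,0,0],
], turn=[0,0,0,0,0,0,0])

```text
clock: 43.15
position: [464.1, -256.8, 95.9]
ee_rot: [0.061, 0.998, -0.019, -0.005]
contact_force: [0.4, -0.4, -0.5]
gripper_width: 85.2
```

Emit:
play_rows([
  [0.5,0,-3],
  [0,0,-2],
  [0,0,0],
], turn=[0,0,0])

```text
clock: 43.45
position: [465.2, -257.0, 90.8]
ee_rot: [0.061, 0.998, -0.019, -0.004]
contact_force: [0.3, -0.6, 0.8]
gripper_width: 85.2
```

Emit:
play_rows([
  [0,0,0],
  [0,0,0],
  [0,0,0],
  [0,0,0],
  [0,0,0],
  [0,0,0],
  [0,0,0],
  [0,0,0],
  [0,0,0],
], turn=[0,0,0,0,0,0,0,0,0], grip=-1)

```text
clock: 44.35
position: [465.4, -257.0, 91.5]
ee_rot: [0.061, 0.998, -0.019, -0.004]
contact_force: [-0.7, -0.3, 0.5]
gripper_width: 43.0
```

Emit:
play_rows([
  [0,0,8],
  [0,0,10],
  [0,0,10],
  [0,0,15],
  [0,0,15],
  [0,0,15],
  [0,0,10],
  [0,0,0],
], turn=[0,0,0,0,0,0,0,0])

```text
clock: 45.15
position: [464.1, -256.4, 180.9]
ee_rot: [0.061, 0.998, -0.019, -0.004]
contact_force: [0.4, 0.3, -2.6]
gripper_width: 43.0
```

Emit:
play_rows([
  [8,9,5],
  [13,14,5],
  [16,18,5],
  [18,20,0],
  [18,20,0],
  [18,20,0],
  [18,20,0],
  [14,15,0],
  [8,10,0],
  [0,0,0],
], turn=[0,0,0,0,0,0,0,0,0,0])

```text
clock: 46.15
position: [599.3, -99.0, 191.8]
ee_rot: [0.062, 0.998, -0.018, -0.009]
contact_force: [-0.3, 0.3, -1.6]
gripper_width: 43.1
```

Emit:
play_rows([
  [8,6,0],
  [12,9,-5],
  [10,9,-8],
  [0,0,-12],
  [0,0,-12],
  [0,0,-10],
  [0,0,-6],
  [0,0,0],
], turn=[0,0,0,0,0,0,0,0])

```text
clock: 46.95
position: [628.5, -75.4, 131.7]
ee_rot: [0.064, 0.998, -0.018, -0.012]
contact_force: [0.5, 0.4, -2.2]
gripper_width: 43.0
```

Run:
```python
from bench import arm, eyes
import cv2
for n,(a,b,c,d) in {'scene':(170,330,200,400),'top':(130,290,250,450)}.items():
    im,_=eyes.get_image(n);cv2.imwrite(f'pics/b1{n}.png',cv2.resize(im[a:b,c:d,::-1],None,fx=3,fy=3,interpolation=2))
```

```text
(no output)
```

View pics/b1scene.png

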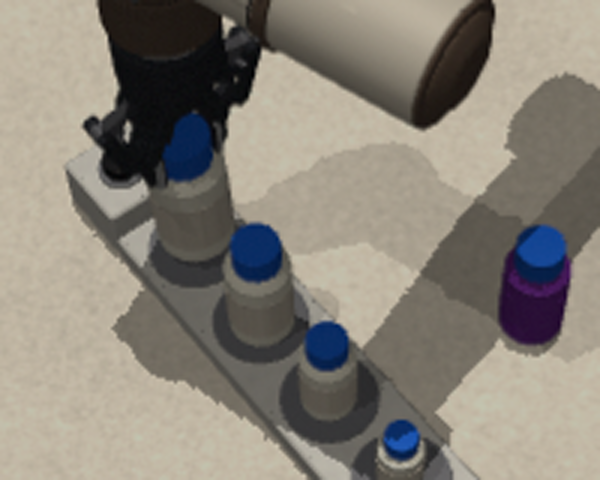

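Bottle_1 hangs upright just above plate 1 (crop ~(195,245)); the other three stand centred on their plates. Lower it.

Emit:
play_rows([
  [2,2,-3],
  [0,0,-3],
  [0,0,-3],
  [0,0,-2],
  [0,0,0],
], turn=[0,0,0,0,0])

```text
clock: 47.55
position: [632.6, -73.3, 123.5]
ee_rot: [0.064, 0.998, -0.018, -0.008]
contact_force: [-0.6, 0.0, -2.7]
gripper_width: 42.9
```

Emit:
play_rows([
  [-1,0,-3],
  [0,0,-2],
  [0,0,-1],
  [0,0,0],
], turn=[0,0,0,0])

```text
clock: 47.95
position: [631.9, -73.3, 117.8]
ee_rot: [0.063, 0.998, -0.018, -0.008]
contact_force: [0.3, 0.3, -2.8]
gripper_width: 43.0
```

Emit:
play_rows([
  [0,0,-1],
  [0,0,0],
], turn=[0,0])

```text
clock: 48.15
position: [632.0, -73.3, 117.9]
ee_rot: [0.063, 0.998, -0.018, -0.008]
contact_force: [0.3, -0.2, -3.3]
gripper_width: 43.1
```

Emit:
play_rows([
  [0,0,-1.5],
  [0,0,0],
  [0,0,0],
], turn=[0,0,0])

```text
clock: 48.45
position: [632.4, -73.4, 117.7]
ee_rot: [0.063, 0.998, -0.018, -0.007]
contact_force: [-0.3, 0.3, -0.6]
gripper_width: 43.0
```

Emit:
play_rows([
  [0,0,-1],
  [0,0,0],
  [0,0,0],
], turn=[0,0,0])

```text
clock: 48.75
position: [632.5, -73.5, 117.7]
ee_rot: [0.063, 0.998, -0.018, -0.007]
contact_force: [-1.7, 0.3, 0.8]
gripper_width: 43.2
```

Contact made (the weight has left the tool). Release and retreat.

Emit:
play_rows([
  [0,0,0],
  [0,0,0],
  [0,0,0],
  [0,0,0],
  [0,0,0],
  [0,0,0],
], turn=[0,0,0,0,0,0], grip=1)

```text
clock: 49.35
position: [633.6, -73.6, 117.3]
ee_rot: [0.063, 0.998, -0.019, -0.006]
contact_force: [0.2, -0.3, -0.1]
gripper_width: 85.4
```

Emit:
play_rows([
  [0,0,10],
  [0,0,15],
  [0,0,20],
  [0,0,30],
  [0,0,30],
  [0,0,30],
  [-20,-10,10],
  [-30,-20,0],
  [-30,-20,0],
  [-30,-20,0],
  [-20,-20,0],
  [0,0,0],
], turn=[0,0,0,0,0,0,0,0,0,0,0,0])

```text
clock: 50.55
position: [499.0, -166.1, 277.6]
ee_rot: [0.061, 0.998, -0.019, 0.0]
contact_force: [0.6, -0.5, -0.1]
gripper_width: 85.6
```

Emit:
play_rows([
  [-10,-20,0],
  [-10,-30,0],
  [-10,-30,0],
  [-10,-30,0],
  [-10,-30,0],
  [0,-20,0],
  [0,0,0],
], turn=[0,0,0,0,0,0,0])

```text
clock: 51.25
position: [450.4, -330.9, 284.0]
ee_rot: [0.059, 0.998, -0.021, 0.006]
contact_force: [-0.0, 0.4, -1.5]
gripper_width: 85.2
```

```bash
sed -i 's/if len(c)<20: continue/if len(c)<20 or np.ptp(c[:,2])>150: continue/' look.py; python3 look.py
python3 - <<'E'
from bench import eyes,find_in,silhouettes
import numpy as np
from h import *
_,d=eyes.get_image('top')
print([(round(r['score'],2),np.round(r['bbox'])) for r in find_in('top','beaker')])
E
```

```text
top z93 [663.7 174.3] [664.2 174.9] ext [23. 21.] px [236. 183.]
top z114 [652.3  93.5] [652.6  93.5] ext [28. 27.] px [274. 185.]
top z134 [640.   11.3] [640.   11.4] ext [33. 30.] px [314. 189.]
top z156 [629.1 -72.5] [629.2 -72.7] ext [42. 41.] px [357. 191.]
top z108 [488.9 149. ] [488.1 148.8] ext [34. 33.] px [245. 266.]
scene z157 [631.7 -74.1] [632.3 -73.6] ext [43. 44.] px [261. 223.]
scene z135 [643.6  10.9] [643.4  11.3] ext [34. 35.] px [285. 254.]
scene z109 [489.7 149.2] [491.2 148.7] ext [35. 35.] px [380. 254.]
scene z115 [656.1  93.2] [655.2  93.1] ext [29. 29.] px [309. 285.]
scene z95 [666.6 174.6] [666.  174.9] ext [23. 24.] px [333. 316.]
51.35 [ 450.50482141 -329.17216831  283.98324526] [ 0.05852488  0.99806587 -0.02022595  0.00550108]
[(0.58, array([531., 277.,  20.,  26.])), (0.48, array([275., 191.,  23.,  23.]))]
```

View pics/last_scene.png

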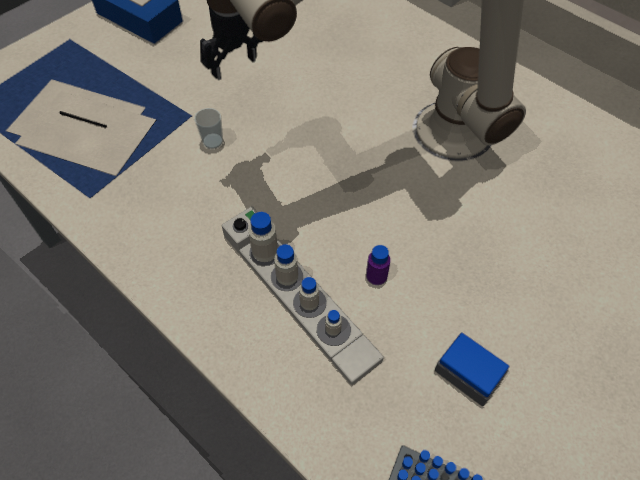

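All four bottles stand upright on plates 1 to 4 (pixels (263,240), (285,268), (309,296), (333,325)). The beaker at (209,130) and the purple bottle at (378,265) are where they began, and the arm is clear. I am handing in.

```bash
python3 -c "
from bench import arm
print(arm.job_done())"
```

```text
the job is handed in; nothing more can be done
None
```

I put the four bottles on the stirrer in order of size, the largest next to the control box, and handed the job in at about 51 s of the 120 s allowed. `job_done` reports no verdict, so the result rests on my own last checks.

- **Position:** the two cameras' mean cap positions are within about 3 mm of the plate centres I measured (limit 12 mm). bottle_4 is the farthest off, at about 2.5 mm.
- **Resting height:** the cap tops read 93–95, 114–115, 134–135 and 156–157 mm. That fits bottles standing on the plates, since both cameras read about 2 mm high throughout.
- **Not disturbed:** the last picture shows all four upright, with the beaker and the purple bottle where they started and the gripper open and clear.

- **Tool tilt:** the tool gradually tilted during the moves, by up to about 0.09 rad. I partly worked this out before gripping bottle_1, and every bottle stood straight after release.
- **Detector disagreements:** at the first measurement, the network's top view once took bottle_3 for the beaker. In the last check its second beaker candidate was bottle_3 again. I judged the beaker by the pictures instead.

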